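# Hold the powder funnel over the bottle on the balance

## Task

I am about to weigh powder: stand the open white bottle with the orange band upright on the middle of the balance's steel pan and let go of it, then take the steel funnel by its black handle out of its blue stand, carry it over the things in between and hold it upright and still with its stem centred over the bottle's mouth, about a centimetre above it. The funnel must never touch the bottle or the balance, or the reading is spoilt; keep the bottle upright, and leave the other things on the bench where they are. Finish while still holding the funnel there: do not put it down or let go.

Things in the scene. Friction and masses are not known exactly. Their poses are not given: they have to be found in the camera images.
- bottle: open wide-mouth white plastic bottle with an orange band, empty, round, loose, standing upright on the bench; body 50 mm across and straight up to 56 mm high, neck 40 mm across, 80 mm high in all; mass about 0.12 kg; origin at the centre of its underside, z up through the mouth
- mouth (a point): centre of the bottle's open mouth, in the plane of its rim, 80 mm above the underside; the opening is 32 mm across; it moves with the bottle
- balance: fixed white laboratory balance, 180 mm (x) by 150 mm (y), housing 38 mm high; a grey panel with dark display and two buttons on its -x end, a round steel pan 110 mm across; origin on the bench under the middle of the housing; it stands left or right of the robot's middle line
- pan (a point): centre of the top face of the balance's flat round steel pan, 50 mm above the bench, 25 mm to the balance's +x from its origin
- funnel_stand: fixed blue stand for the funnel: a foot 84 mm across and an open tube 46 mm across (bore 38 mm), 60 mm high; origin on the bench at its axis; it stands on the side opposite the balance. The funnel hangs in the tube, its flat collar resting on the tube's rim, and lifts straight out
- funnel: loose steel powder funnel, about 0.07 kg, 95 mm high without the handle's tip: stem 14 mm across from 0 to 45 mm, flat collar 45 mm across at 45 to 48 mm, cone widening to 68 mm across at 83 to 95 mm; a black upright handle block beside the bowl. Origin at the centre of the stem's lower end, z up along the axis; the handle lies to its own -x (it points roughly towards the robot at the start)
- stem_end (a point): centre of the lower end of the funnel's stem (the funnel's origin)
- grip (a point): point to grip on the funnel's black handle: the block is 12 mm thick along the funnel's y, 22 mm along its x and reaches from 63 to 109 mm above the stem's end; this point lies on its centre line, 62 mm to the funnel's -x from the axis and 90 mm above the stem's end (19 mm below the block's top); 17 mm clear between block and bowl, where a short bar joins them 82 to 90 mm above the stem's end
- petri_stack: loose stack of petri dishes, 96 mm across and 108 mm high, origin at the centre of its underside; to be left alone
- tip_case: loose green pipette-tip box with its clear lid shut, 125 mm by 78 mm, 71 mm high, between the balance and the stand; origin at the centre of its underside, its y along the long side (which points away from the robot); to be left alone
- petri_dish: loose single petri dish, 93 mm across, 15 mm high, at the far left; origin at the centre of its underside; to be left alone
- tube: loose plugged culture tube lying at the far left, 193 mm long, 20 mm thick, origin under its middle; to be left alone
- wash_bottle: loose white wash bottle with bent spout, 151 mm high, standing at the back left; origin at its underside; to be left alone
Things that resemble listed ones, but are neither listed nor needed, are in the scene too. Leave any purple or yellow look-alike of the bottle alone.

How it is judged (in metres and radians):
On the way, in this order (a step that is already met when the one before it is completed fails the run):
1. the bottle stands upright and released in the middle of the balance's pan (horizontal distance between bottle and pan below 0.02 m and z of bottle in the frame of pan between -0.004 and 0.004 m and angle between bottle's own z axis and vertical below 0.08 rad and linear speed of bottle below 0.02 m/s and contact force between the fingers and bottle below 0.2 N), for 0.3 s.
2. the funnel is lifted clear of its stand, held by the gripper (z of stem_end in the frame of funnel_stand above 0.07 m and contact force between the fingers and funnel above 1 N), for 0.1 s.
At the end, for the whole second after the job is handed in: Bottle upright, released, within 20 mm of the pan's centre; funnel held still and upright (0.14 rad), stem end 3 to 20 mm above the bottle's rim and within 10 mm of the mouth's axis, touching neither bottle nor balance; all bystanders within 20 mm of their starts (all of step 1 and z of stem_end in the frame of mouth between 0.003 and 0.02 m and horizontal distance between stem_end and mouth below 0.01 m and angle between funnel's own z axis and vertical below 0.14 rad and linear speed of funnel below 0.02 m/s and contact force between the fingers and funnel above 1 N and contact force between funnel and bottle below 0.1 N and contact force between funnel and balance below 0.1 N and distance of each of petri_stack, tip_case, petri_dish, tube, wash_bottle from where it was at the start of the episode below 0.02 m); the arm keeps its last pose, push and grip.
It fails at once if the funnel touches the bottle (contact force between funnel and bottle above 0.5 N).
It fails at once if the funnel touches the balance (contact force between funnel and balance above 0.5 N).
It fails at once if the bottle is tipped over (angle between bottle's own z axis and vertical above 0.6 rad).
It fails at once if a bystander (petri stack, tip box, dish, tube or wash bottle) is pushed away or knocked over (distance of any of petri_stack, tip_case, petri_dish, tube, wash_bottle from where it was at the start of the episode above 0.03 m or angle between any of petri_stack, tip_case, petri_dish, wash_bottle's own z axis and vertical above 0.5 rad).
It also fails if it takes over 64 s, if anything falls off the work surface, if the arm or the gripper's body presses on something with over 40 N, if the wrist force passes 120 N, or if a joint passes its speed limit or range.

## Robot

A 6-joint arm with a two-finger parallel gripper is mounted at the origin on a cart in front of the work surface, level with it; the furniture and walls round the work are solid. World frame = base frame: x ahead of the robot, y to its left, z up, the work surface at z = 0. Lengths are in mm, angles in rad, forces in N, time in s.
With the tool pointing down it reaches from about 275 to 750 mm from the base axis. Payload 10.2 kg.
Tool frame: the origin (TCP) lies at the very end of the fingers, on their centre line; the grasp point (between the pads) lies 19 mm behind it; z points along the fingers, y is the line along which they close (so a half turn about z gives the same grasp; the last joint's range is limited). The gripper opens to 85 mm and grips with 20 to 120 N. Pads are 22 mm wide; open, the fingers measure 114 mm over their backs; the gripper's body (76 mm by 85 mm) begins 54 mm behind the grasp point. The pads swing forward as they close: fully open they stand 13 mm farther back than shut.
Start: joints at [-1.466, 0.313, 1.498, -0, 1.331, -0.223], TCP at [169.017, -497.056, 231.294] pointing down, gripper open.
Joint ranges: [-2.94, 2.94], [-0.97, 2.17], [0.19, 2.56], [-1.23, 4.37], [0.02, 3.11], [-2.88, 2.88]. Speed limits (rad/s): [2.39, 2.39, 3.01, 3.14, 3.14, 3.14].

## Interface

Orientations are given as a unit quaternion [w, x, y, z].
In Python, from rig import telemetry, optics, ctrl gives the robot as it stands.
- The arm moves only by the tool servo_tool, never from a script. Its argument "deltas" is a list of rows, each a list of 3 entries, a list of its own where there are three numbers: the shift along the tool's x, y, z in units of 20 cm (1.0 is 20 cm), then the turn, a rotation vector about the tool's x, y, z in units of 90 degrees (1.0 is 90 degrees), then the opening, from 0 (shut) to 1 (fully open). A call has 1 to 8 rows; each row shifts and turns the commanded pose from where the row before left it, along the tool's axes as they then stand; what a row does not reach is not made up. A row lasts 1/10 s, in which the tool goes at most 50 mm and 8.59 degrees, less where a joint would pass 70% of its speed; a pose out of reach is approached as far as the arm can. A call with a number of a shift or a turn outside -1 to 1 is refused whole. A call with a gripper value outside its range is refused whole. The fingers move at their own pace and stop on an object; "squeeze" is the grip in N (left out, the last holds). Time passes only in rows, so rows that do not move let the fingers close. It gives the time, the measured TCP pose, the force, the opening and the grip force at its end, in the units of the state.
- telemetry.sense(): the state, without advancing time (a new reading comes with each control period).
- optics.capture(name): name is "side" or "top"; returns the picture (480x640x3 uint8, blue, green, red); there is no depth.
- optics.camera_model(name): a dict with "vfov" (degrees; the focal length in pixels is half the picture's height over the tangent of half this angle, whatever the lens; pixels are square), "cx", "cy" (the principal point, pixels), "dist" ([k1, k2, p1, p2, k3] as OpenCV has them; the pictures are not rectified), "R" (3x3) and "t" (3): a world point X has camera coordinates R X + t. Camera axes: x right, y down, z forward; pixel columns grow to the right and rows downward; lengths in mm; the calibration is good to about 2 mm. A picture is of the moment at which its call begins. camera_model takes no time and is no camera call.
- ctrl.finish_job(): hands the job in; it is judged then, once.
The state is a dict: "time_s": time; "joints": joint angles; "dq": joint speeds; "tau": joint torques, N m; "eef_pos": TCP position; "ee_rot": TCP orientation; "force": force on the tool from outside, world axes, zero at the start; "wrist_torque": the same for the moment, N m; "grip_width": opening from 0.0 (shut) to 1.0 (fully open); "grip_force": force on a finger pad.
Only numpy, scipy, OpenCV 4.12 (cv2) and the standard library are available. Lean on these libraries where they do the work, as an engineer would, in place of code of your own. Each camera call takes 0.05 s, during which the arm holds its last target. There are 200 camera calls.

## Working session

There is one attempt and no reset: what is moved stays moved. The work goes in short steps, Python scripts to look and compute and a tool call to move; the robot and the scene stay as the last step left them, time stands still between calls to the robot, and variables do not carry over. Pictures are saved under pics/ and viewed, at most 11 in all, crops included, and the job is handed in when it is done.

Besides the shell and the picture viewer there is one more tool, called after ">>>" as name([rows], argument=value, ...), one row to a line, values as JSON. servo_tool: Moves the arm, as the interface text tells. Its arguments: {"type":"object","properties":{"deltas":{"type":"array"},"squeeze":{"type":"number"}},"required":["deltas"]}

```bash
ls; mkdir -p pics; python3 - <<'E'
from rig import telemetry, optics, ctrl
import cv2
s=telemetry.sense(); print(s)
for n in("side","top"):
    cv2.imwrite(f"pics/{n}0.png",optics.capture(n)); m=optics.camera_model(n); print(n,m)
E
```

```text
pics
{'time_s': 0.0, 'joints': array([-1.46636865e+00,  3.13470718e-01,  1.49844317e+00,  2.08529705e-05,
        1.33099254e+00, -2.23435005e-01]), 'dq': array([-1.08647204e-04,  4.20174726e-04, -8.60640958e-04,  1.16114683e-03,
        3.08042777e-05,  1.55189733e-03]), 'tau': array([-1.59959973e-04, -4.12265110e+01, -2.59744656e+01, -1.87407309e-04,
        4.07193991e-03,  1.91304935e-05]), 'eef_pos': array([ 169.00942698, -496.78206254,  230.72218223]), 'ee_rot': array([-6.55121004e-04,  9.86593514e-01,  1.63195606e-01,  4.91726267e-05]), 'force': array([ 0.26465069, -0.30913608, -0.28637367]), 'wrist_torque': array([ 0.04480071, -0.0407133 ,  0.02198001]), 'grip_force': 0.0, 'grip_width': 1.0002044326767803}
side {'vfov': 49.38211613995676, 'cx': 319.03855398607425, 'cy': 227.33532359685663, 'dist': array([0.02834491, 0.        , 0.        , 0.        , 0.        ]), 'R': array([[-0.9561519 , -0.29286173,  0.00235709],
       [-0.14023509,  0.45075237, -0.88156476],
       [ 0.25711412, -0.84324036, -0.47205723]]), 't': array([ 541.12969421,  134.90610398, 1588.04966674])}
top {'vfov': 53.46013895489949, 'cx': 313.5102069557419, 'cy': 239.45996055766665, 'dist': array([-0.00569438,  0.        ,  0.        ,  0.        ,  0.        ]), 'R': array([[ 8.69757585e-04, -9.99971031e-01, -7.56175521e-03],
       [-9.84707100e-01,  4.60946468e-04, -1.74217433e-01],
       [ 1.74215872e-01,  7.59764098e-03, -9.84678174e-01]]), 't': array([ 103.76618575,  564.06580139, 1285.05100397])}
```

View pics/top0.png

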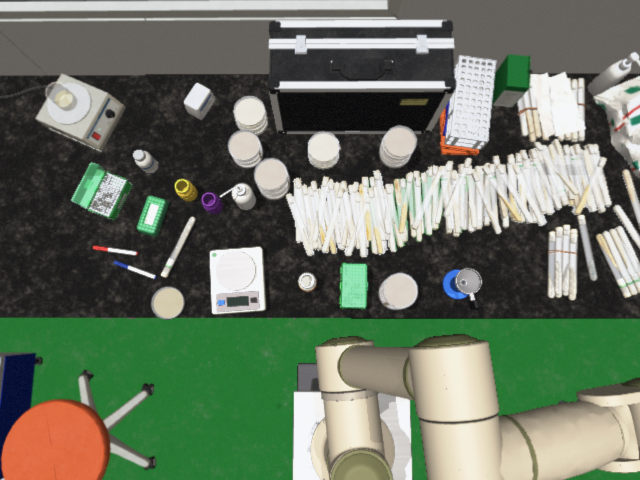

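View pics/side0.png

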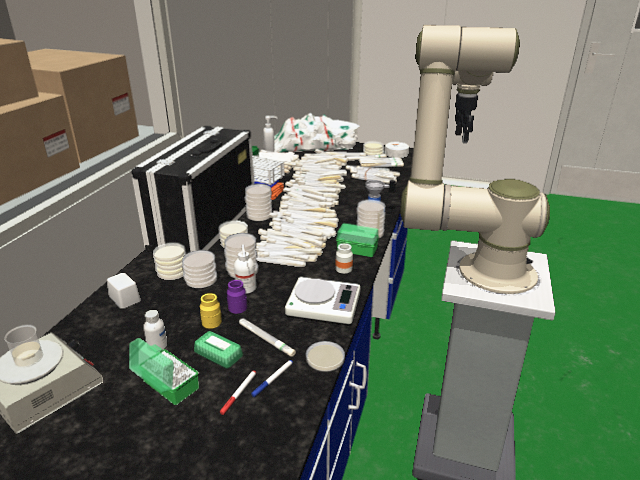

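The top view shows the bottle at about (307,282), balance pan (237,270), tip box (353,286), petri stack (398,291) and funnel in its stand (465,283), with its handle near (474,300). The side view shows the bottle at (344,258) and the pan at (316,291).

```bash
cat > h.py <<'E'
import numpy as np, cv2
from rig import telemetry, optics, ctrl
def K(m):
    f=240/np.tan(np.radians(m["vfov"]/2)); return np.array([[f,0,m["cx"]],[0,f,m["cy"]],[0,0,1.]])
def ray(n,u,v):
    m=optics.camera_model(n); p=cv2.undistortPoints(np.array([[[u,v]]],float),K(m),m["dist"])[0,0]
    return -m["R"].T@m["t"], m["R"].T@np.array([p[0],p[1],1])
def onz(n,u,v,z):
    o,d=ray(n,u,v); return (o+d*(z-o[2])/d[2]).round(1)
def pix(n,X):
    m=optics.camera_model(n); return cv2.projectPoints(np.array([X],float),cv2.Rodrigues(m["R"])[0],m["t"],K(m),m["dist"])[0][0,0].round(1)
def crop(img,x,y,w,h,k,name): cv2.imwrite(f"pics/{name}.png",cv2.resize(img[y:y+h,x:x+w],None,fx=k,fy=k,interpolation=cv2.INTER_CUBIC))
def blob(img,lo,hi,box):
    x,y,w,h=box; hsv=cv2.cvtColor(img[y:y+h,x:x+w],cv2.COLOR_BGR2HSV); mk=cv2.inRange(hsv,np.array(lo),np.array(hi))
    n,l,s,c=cv2.connectedComponentsWithStats(mk)
    i=1+np.argmax(s[1:,4]); return s[i]+[x,y,0,0,0], c[i]+[x,y]
E
python3 - <<'E'
from h import *
t=cv2.imread("pics/top0.png"); s=cv2.imread("pics/side0.png")
a=cv2.resize(t[255:325,290:335],None,fx=6,fy=6,interpolation=cv2.INTER_CUBIC)
b=cv2.resize(t[255:325,430:500],None,fx=6,fy=6,interpolation=cv2.INTER_CUBIC)
cv2.imwrite("pics/c1.png",np.hstack([a,b]))
st,c=blob(t,(105,150,80),(125,255,255),(430,255,70,60)); print("blue",st,c)
st,c=blob(t,(0,0,130),(180,60,255),(290,265,35,35)); print("bottle",st,c, onz("top",*c,78))
st,c=blob(t,(50,80,60),(85,255,255),(330,255,45,60)); print("tip",st,c,onz("top",*c,71))
st,c=blob(s,(3,120,100),(18,255,255),(330,240,30,40)); print("band",st,c)
E
```

```text
blue [442 269  26  30 378] [451.71693122 285.28571429]
bottle [298 273  18  18 249] [306.75100402 281.21686747] [444.6 121.8  78. ]
tip [ 339  262   30   48 1282] [353.21450858 285.54446178] [433.5  -3.9  71. ]
band [336 260  17   9  90] [343.65555556 264.48888889]
```

View pics/c1.png

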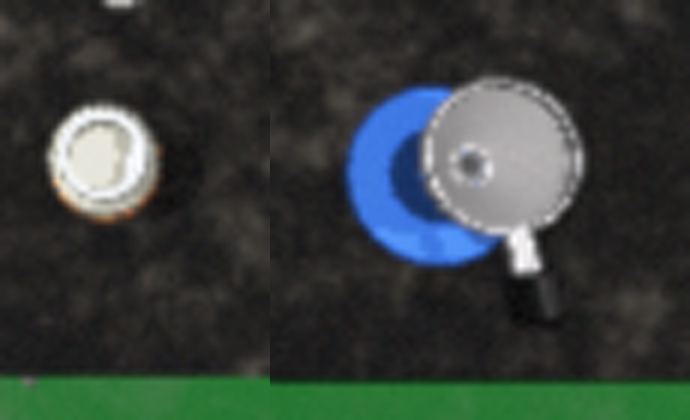

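```bash
python3 - <<'E'
from h import *
t=cv2.imread("pics/top0.png"); s=cv2.imread("pics/side0.png")
P=lambda cx,cy,ox:(ox+(cx+.5)/6-.5,255+(cy+.5)/6-.5)
rim=onz("top",*P(502-270,155,430),110); print("rim",rim)
bar=onz("top",*P(525-270,252,430),105); print("bar",bar)
print("mouth",onz("top",*P(104,156,290),80), "foot", onz("top",*P(437-270,176,430),8))
yaw=np.arctan2(rim[1]-bar[1],rim[0]-bar[0]); print("yaw",yaw)
for y in(yaw-.1,yaw,yaw+.1): 
  g=rim+62*np.array([-np.cos(y),-np.sin(y),0]); g[2]=124; p=pix("top",g); print(g,"crop",(p[0]-430)*6+270,(p[1]-255)*6)
# bowl stem hole
print("stemend",onz("top",*P(470-270,165,430),63))
# pan
g=cv2.cvtColor(t,cv2.COLOR_BGR2GRAY)[245:320,205:272]
c=cv2.HoughCircles(cv2.resize(g,None,fx=6,fy=6,interpolation=cv2.INTER_CUBIC),cv2.HOUGH_GRADIENT,1,50,param1=80,param2=20,minRadius=90,maxRadius=150)
for q in c[0][:3]: 
  u,v=205+(q[0]+.5)/6-.5,245+(q[1]+.5)/6-.5; print("pan",q,u,v,onz("top",u,v,50))
print("petri top",onz("top",398,290,108))
for X in([444,122,80],[444,122,0]): print(pix("side",X))
o=np.hstack([cv2.resize(t[240:320,200:275],None,fx=5,fy=5,interpolation=cv2.INTER_CUBIC),cv2.resize(s[160:240,330:405],None,fx=5,fy=5,interpolation=cv2.INTER_CUBIC)])
cv2.imwrite("pics/c2.png",o)
E
```

```text
rim [ 443.9 -303.4  110. ]
bar [ 401.9 -312.7  105. ]
mouth [446.1 121.3  80. ] foot [ 443.1 -304.4    8. ]
yaw 0.2179125163661726
[ 382.33050507 -310.69364752  124.        ] crop 534.6000000000001 292.80000000000007
[ 383.36624584 -316.80390271  124.        ] crop 549.0 290.39999999999986
[ 385.00681988 -322.78023052  124.        ] crop 562.1999999999999 286.80000000000007
stemend [ 443.6 -303.5   63. ]
pan [174.5 144.5 127.3] 233.66667 268.66666 [481.8 325.4  50. ]
petri top [ 418.9 -118.5  108. ]
[346.1 246.4]
[345.4 269. ]
```

View pics/c2.png

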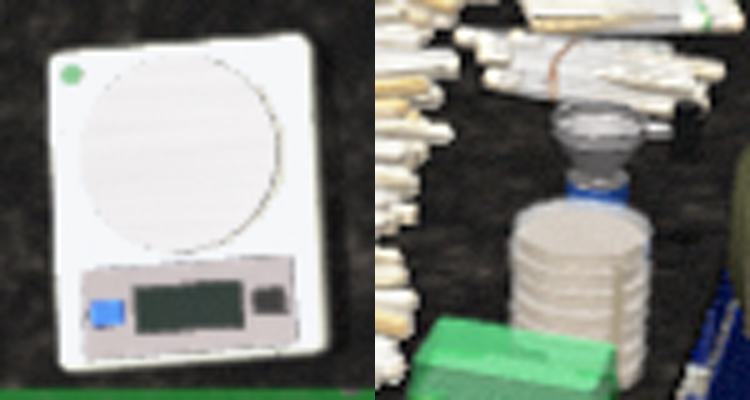

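Pan circle centre is about (236,270) in the picture, and its radius of 20 px fits 55 mm. The bottle is at about (446,121), the funnel axis at (443.7,-303.5) with yaw about 0.2, and rim, stem hole and foot agree on that axis. I'm approaching above the bottle.

>>> servo_tool([
  [[0,0,0],[0,0,0.081],1],
  [[0.14,-0.197,0.028],[0,0,0],1],
  [[0.14,-0.197,0.028],[0,0,0],1],
  [[0.14,-0.197,0.028],[0,0,0],1],
  [[0.14,-0.197,0.028],[0,0,0],1],
  [[0.14,-0.197,0.028],[0,0,0],1],
  [[0.14,-0.197,0.028],[0,0,0],1],
  [[0.14,-0.197,0.028],[0,0,0],1],
])

```text
time_s: 0.9
eef_pos: [306.3, -185.9, 191.8]
ee_rot: [0.0, 0.995, 0.1, 0.0]
force: [0.6, -0.4, 0.3]
grip_width: 1.004
grip_force: 0.0
```

>>> servo_tool([
  [[0.14,-0.197,0.028],[0,0,0],1],
  [[0.14,-0.197,0.028],[0,0,0],1],
  [[0.14,-0.197,0.028],[0,0,0],1],
  [[0.14,-0.197,0.028],[0,0,0],1],
  [[0.14,-0.197,0.028],[0,0,0],1],
  [[0.14,-0.197,0.028],[0,0,0],1],
  [[0.14,-0.197,0.028],[0,0,0],1],
  [[0,0,0],[0,0,0],1],
])

```text
time_s: 1.7
eef_pos: [443.7, 125.7, 151.8]
ee_rot: [-0.0, 0.995, 0.103, -0.001]
force: [-0.9, -0.2, -0.4]
grip_width: 1.003
grip_force: 0.0
```

```bash
cat >> h.py <<'E'
from scipy.spatial.transform import Rotation as Ro
def to(target):
    s=telemetry.sense(); q=s["ee_rot"]; R=Ro.from_quat([q[1],q[2],q[3],q[0]]).as_matrix(); p=np.array(s["eef_pos"])
    d=R.T@(np.array(target)-p)/200; n=int(np.ceil(np.linalg.norm(d)*200/48)); 
    print("t",s["time_s"],"pos",p.round(1),"x-axis",R[:,0].round(3),"z",R[:,2].round(3),"grip",s["grip_width"],s["grip_force"],"F",s["force"].round(1)); print("units",d.round(3),"rows",n,"per",(d/n).round(4))
E
python3 - <<'E'
from h import *
print("pan",onz("top",235.9,270.1,50), "bottle band side check",pix("side",[446,121.5,28]))
to([446,121.5,24])
t=optics.capture("top"); crop(t,200,200,180,135,4,"t1")
E
```

```text
pan [477.8 319.1  50. ] bottle band side check [345.1 261. ]
t 1.7 pos [443.7 125.7 151.8] x-axis [ 0.979  0.205 -0.001] z [-0.001  0.001 -1.   ] grip 1.0027530946375784 0.0 F [-0.9 -0.2 -0.4]
units [0.008 0.024 0.639] rows 3 per [0.0026 0.0079 0.2131]
```

View pics/t1.png

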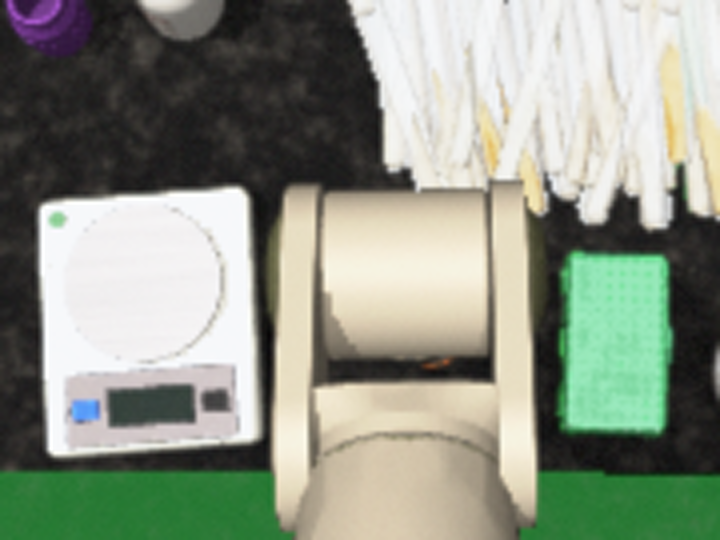

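The picture shows the arm hiding the bottle. The pan is again centred at about (236,270), which matches the first measurement. Descending to grip.

>>> servo_tool([
  [[0.008,0.024,0.1],[0,0,0],1],
  [[0,0,0.15],[0,0,0],1],
  [[0,0,0.15],[0,0,0],1],
  [[0,0,0.13],[0,0,0],1],
  [[0,0,0.09],[0,0,0],1],
  [[0,0,0.02],[0,0,0],1],
  [[0,0,0],[0,0,0],1],
  [[0,0,0],[0,0,0],0.75],
], squeeze=30)

```text
time_s: 2.55
eef_pos: [446.3, 116.8, 25.9]
ee_rot: [0.0, 0.995, 0.1, 0.001]
force: [-0.0, -0.8, -0.2]
grip_width: 0.86
grip_force: 0.0
```

>>> servo_tool([
  [[0,0,0],[0,0,0],0.65],
  [[0,0,0],[0,0,0],0.5],
  [[0,0,0],[0,0,0],0.3],
  [[0,0,0],[0,0,0],0.3],
  [[0,0,0],[0,0,0],0.3],
  [[0,0,0],[0,0,0],0.3],
])

```text
time_s: 3.15
eef_pos: [446.3, 117.2, 26.0]
ee_rot: [0.0, 0.995, 0.1, 0.001]
force: [-1.7, -1.0, 8.1]
grip_width: 0.582
grip_force: 30.2
```

```bash
python3 - <<'E'
from h import *
to([477.8,319,145])
s=optics.capture("side"); crop(s,250,180,160,140,4,"s1")
E
```

```text
t 3.15 pos [446.3 117.2  26. ] x-axis [0.98  0.199 0.002] z [ 0.002 -0.    -1.   ] grip 0.5822138764862793 30.17602751904633 F [-1.7 -1.   8.1]
units [ 0.357 -0.957 -0.595] rows 5 per [ 0.0713 -0.1914 -0.119 ]
```

View pics/s1.png

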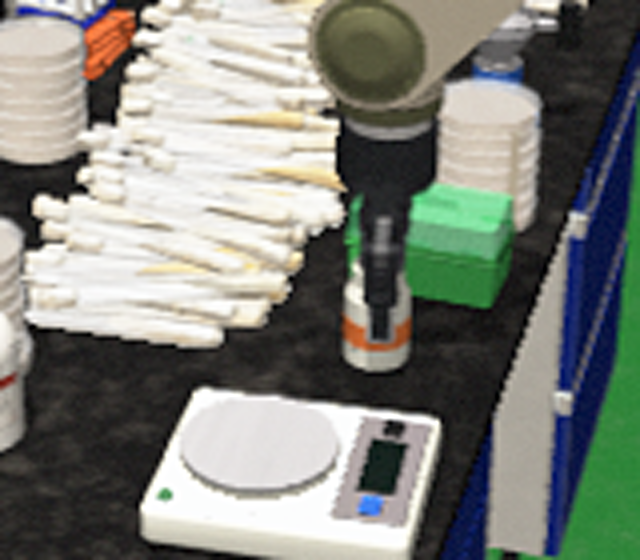

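The side view shows the fingers round the bottle body at (376,310) in the crop, bottle upright. Opening 49.5 mm matches the body. Next: lift and carry.

>>> servo_tool([
  [[0,0,-0.05],[0,0,0],0.3],
  [[0,0,-0.15],[0,0,0],0.3],
  [[0,0,-0.2],[0,0,0],0.3],
  [[0,0,-0.15],[0,0,0],0.3],
  [[0,0,-0.045],[0,0,0],0.3],
  [[0.03,-0.08,0],[0,0,0],0.3],
  [[0.06,-0.16,0],[0,0,0],0.3],
  [[0.07,-0.18,0],[0,0,0],0.3],
], squeeze=30)

```text
time_s: 4.0
eef_pos: [460.2, 206.4, 143.6]
ee_rot: [0.0, 0.995, 0.099, -0.0]
force: [1.3, -0.3, -0.7]
grip_width: 0.581
grip_force: 31.7
```

>>> servo_tool([
  [[0.07,-0.18,0],[0,0,0],0.3],
  [[0.06,-0.16,0],[0,0,0],0.3],
  [[0.04,-0.12,0],[0,0,0],0.3],
  [[0.027,-0.077,0],[0,0,0],0.3],
  [[0,0,0],[0,0,0],0.3],
  [[0,0,0],[0,0,0],0.3],
  [[0,0,0],[0,0,0],0.3],
])

```text
time_s: 4.7
eef_pos: [477.5, 318.1, 143.7]
ee_rot: [0.0, 0.995, 0.1, -0.0]
force: [1.1, -0.0, -1.1]
grip_width: 0.58
grip_force: 31.7
```

```bash
python3 - <<'E'
from h import *
to([477.8,319,77])
E
```

```text
t 4.7 pos [477.5 318.1 143.7] x-axis [ 0.98   0.198 -0.001] z [-0.001 -0.    -1.   ] grip 0.5801397987089619 31.65543841692852 F [ 1.1 -0.  -1.1]
units [ 0.003 -0.004  0.333] rows 2 per [ 0.0013 -0.0021  0.1667]
```

>>> servo_tool([
  [[0.003,-0.004,0.1],[0,0,0],0.3],
  [[0,0,0.1],[0,0,0],0.3],
  [[0,0,0.07],[0,0,0],0.3],
  [[0,0,0.03],[0,0,0],0.3],
  [[0,0,0.02],[0,0,0],0.3],
  [[0,0,0.01],[0,0,0],0.3],
  [[0,0,0],[0,0,0],0.3],
  [[0,0,0],[0,0,0],0.3],
])

```text
time_s: 5.5
eef_pos: [478.3, 320.0, 78.4]
ee_rot: [-0.0, 0.995, 0.1, 0.0]
force: [0.7, -0.3, -0.7]
grip_width: 0.582
grip_force: 31.7
```

```bash
python3 - <<'E'
from h import *
to([477.8,319,76])
E
```

```text
t 5.5 pos [478.3 320.   78.4] x-axis [0.98  0.199 0.001] z [ 0.001  0.    -1.   ] grip 0.5821547041034553 31.654832082276698 F [ 0.7 -0.3 -0.7]
units [-0.004  0.004  0.012] rows 1 per [-0.0035  0.0043  0.0122]
```

Still hanging by about 2 mm; lowering until contact.

>>> servo_tool([
  [[0,0,0.007],[0,0,0],0.3],
  [[0,0,0.004],[0,0,0],0.3],
  [[0,0,0],[0,0,0],0.3],
])

```text
time_s: 5.8
eef_pos: [478.2, 320.0, 76.1]
ee_rot: [-0.0, 0.995, 0.1, 0.0]
force: [-1.5, -0.6, 2.3]
grip_width: 0.579
grip_force: 31.9
```

>>> servo_tool([
  [[0,0,0],[0,0,0],0.62],
  [[0,0,0],[0,0,0],0.75],
  [[0,0,0],[0,0,0],1],
  [[0,0,0],[0,0,0],1],
  [[0,0,0],[0,0,0],1],
  [[0,0,-0.05],[0,0,0],1],
  [[0,0,-0.15],[0,0,0],1],
  [[0,0,-0.2],[0,0,0],1],
])

```text
time_s: 6.6
eef_pos: [477.3, 319.5, 156.0]
ee_rot: [0.0, 0.995, 0.1, -0.001]
force: [0.1, -0.2, -0.2]
grip_width: 1.002
grip_force: 0.0
```

>>> servo_tool([
  [[0,0,-0.2],[0,0,0],1],
  [[0,0,-0.15],[0,0,0],1],
  [[0,0.2,0],[0,0,0],1],
  [[0,0.24,0],[0,0,0],1],
  [[0,0.24,0],[0,0,0],1],
  [[0,0.24,0],[0,0,0],1],
  [[0,0.24,0],[0,0,0],1],
  [[0,0,0],[0,0,0],1],
])

```text
time_s: 7.4
eef_pos: [525.2, 87.8, 226.4]
ee_rot: [0.001, 0.995, 0.097, 0.0]
force: [-0.0, 0.1, 0.8]
grip_width: 0.996
grip_force: 0.0
```

```bash
python3 - <<'E'
from h import *
to([384,-316,200])
t=optics.capture("top"); s=optics.capture("side")
cv2.imwrite("pics/m1.png",np.hstack([cv2.resize(t[240:320,200:275],None,fx=5,fy=5,interpolation=cv2.INTER_CUBIC),cv2.resize(s[240:320,275:350],None,fx=5,fy=5,interpolation=cv2.INTER_CUBIC)]))
print("expected mouth/base px",pix("top",[477.8,319.1,130]),pix("side",[477.8,319.1,130]),pix("side",[477.8,319.1,50]))
E
```

```text
t 7.4 pos [525.2  87.8 226.4] x-axis [0.981 0.194 0.001] z [ 0.001 -0.001 -1.   ] grip 0.9960686575517047 0.0 F [-0.   0.1  0.8]
units [-1.084  1.844  0.134] rows 9 per [-0.1204  0.2049  0.0149]
expected mouth/base px [230.7 266.7] [315.7 264.1] [315.7 289.1]
```

View pics/m1.png

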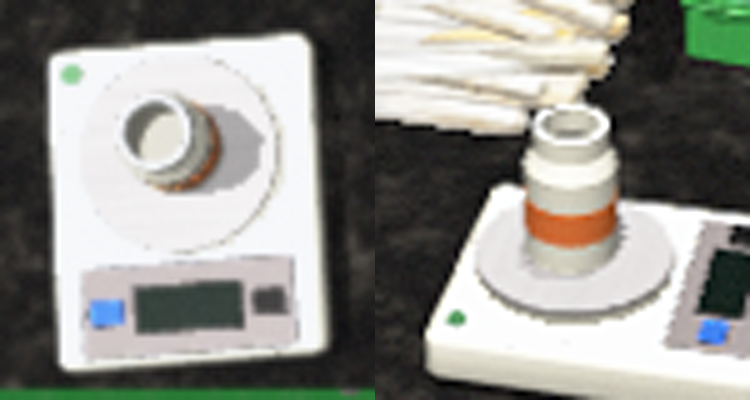

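Bottle stands upright on the pan. In the top view the mouth is at (231.0,266.4), expected (230.7,266.7), so it is within 1–2 mm of centre. Now to the funnel handle.

>>> servo_tool([
  [[-0.08,0.14,0],[0,0,-0.01],1],
  [[-0.12,0.205,0],[0,0,0],1],
  [[-0.12,0.205,0],[0,0,0],1],
  [[-0.12,0.205,0],[0,0,0],1],
  [[-0.12,0.205,0],[0,0,0],1],
  [[-0.12,0.205,0],[0,0,0],1],
  [[-0.12,0.205,0],[0,0,0],1],
  [[-0.12,0.205,0],[0,0,0],1],
])

```text
time_s: 8.3
eef_pos: [411.6, -254.9, 226.3]
ee_rot: [0.0, 0.994, 0.109, 0.0]
force: [0.9, -0.0, -0.1]
grip_width: 1.0
grip_force: 0.0
```

>>> servo_tool([
  [[-0.12,0.205,0],[0,0,0],1],
  [[-0.044,0.064,0],[0,0,0],1],
  [[0,0,0],[0,0,0],1],
  [[0,0,0],[0,0,0],1],
])

```text
time_s: 8.7
eef_pos: [391.9, -312.6, 225.8]
ee_rot: [-0.0, 0.994, 0.109, 0.0]
force: [0.6, -0.5, -0.4]
grip_width: 0.999
grip_force: 0.0
```

```bash
python3 - <<'E'
from h import *
to([383,-316,86])
E
```

```text
t 8.7 pos [ 391.9 -312.6  225.8] x-axis [0.976 0.216 0.   ] z [ 0.  0. -1.] grip 0.9994763516828203 0.0 F [ 0.6 -0.5 -0.4]
units [-0.047  0.007  0.699] rows 3 per [-0.0158  0.0024  0.2331]
```

>>> servo_tool([
  [[-0.047,0.007,0],[0,0,0],0.6],
  [[0,0,0.1],[0,0,0],0.6],
  [[0,0,0.2],[0,0,0],0.6],
  [[0,0,0.2],[0,0,0],0.6],
  [[0,0,0.12],[0,0,0],0.6],
  [[0,0,0.06],[0,0,0],0.6],
  [[0,0,0.019],[0,0,0],0.6],
  [[0,0,0],[0,0,0],0.6],
])

```text
time_s: 9.5
eef_pos: [382.7, -317.4, 86.6]
ee_rot: [0.0, 0.994, 0.108, 0.0]
force: [-0.4, 0.4, -0.7]
grip_width: 0.601
grip_force: 0.0
```

```bash
python3 - <<'E'
from h import *
to([383,-316,86])
t=optics.capture("top"); s=optics.capture("side")
cv2.imwrite("pics/m2.png",np.hstack([cv2.resize(t[255:335,430:510],None,fx=5,fy=5),cv2.resize(s[150:230,340:420],None,fx=5,fy=5)]))
E
```

```text
t 9.5 pos [ 382.7 -317.4   86.6] x-axis [0.977 0.215 0.   ] z [ 0.001 -0.001 -1.   ] grip 0.6005000077080742 0.0 F [-0.4  0.4 -0.7]
units [ 0.003 -0.007  0.003] rows 1 per [ 0.0031 -0.0067  0.003 ]
```

View pics/m2.png

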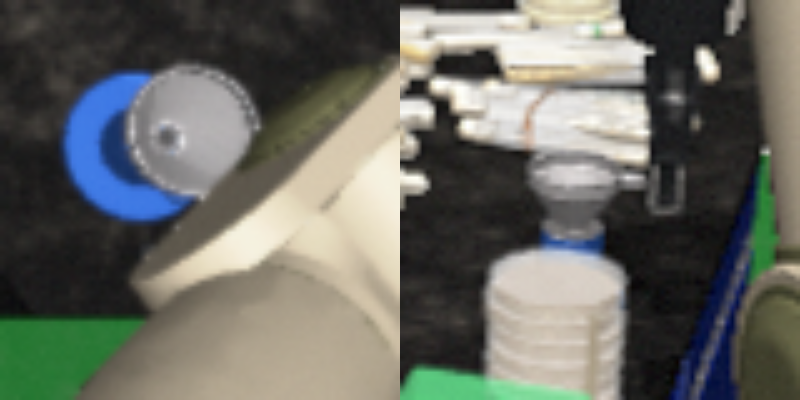

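The funnel has not been disturbed: bowl at (193,130) in the top crop, and the fingers straddle the handle at (665,185) in the side crop. Closing.

>>> servo_tool([
  [[0,0,0],[0,0,0],0.4],
  [[0,0,0],[0,0,0],0.3],
  [[0,0,0],[0,0,0],0.2],
  [[0,0,0],[0,0,0],0],
  [[0,0,0],[0,0,0],0],
  [[0,0,0],[0,0,0],0],
  [[0,0,0],[0,0,0],0],
  [[0,0,0],[0,0,0],0],
], squeeze=80)

```text
time_s: 10.4
eef_pos: [382.4, -317.6, 86.2]
ee_rot: [0.0, 0.994, 0.108, 0.0]
force: [-1.6, 0.5, 5.5]
grip_width: 0.13
grip_force: 77.9
```

>>> servo_tool([
  [[0,0,-0.03],[0,0,0],0],
  [[0,0,-0.1],[0,0,0],0],
  [[0,0,-0.15],[0,0,0],0],
  [[0,0,-0.2],[0,0,0],0],
  [[0,0,-0.2],[0,0,0],0],
  [[0,0,-0.15],[0,0,0],0],
  [[0,0,-0.07],[0,0,0],0],
  [[0,0,0],[0,0,0],0],
])

```text
time_s: 11.2
eef_pos: [382.7, -317.8, 267.6]
ee_rot: [0.001, 0.994, 0.108, 0.001]
force: [-0.2, -0.5, -0.6]
grip_width: 0.129
grip_force: 77.8
```

```bash
python3 - <<'E'
from h import *
to([418.5,305.9,245])
t=optics.capture("top"); s=optics.capture("side")
cv2.imwrite("pics/m3.png",np.hstack([cv2.resize(t[245:325,430:510],None,fx=5,fy=5),cv2.resize(s[110:190,340:420],None,fx=5,fy=5)]))
E
```

```text
t 11.2 pos [ 382.7 -317.8  267.6] x-axis [0.977 0.215 0.001] z [ 0.002 -0.003 -1.   ] grip 0.1291823005473989 77.84940719604492 F [-0.2 -0.5 -0.6]
units [ 0.845 -3.007  0.105] rows 14 per [ 0.0603 -0.2148  0.0075]
```

View pics/m3.png

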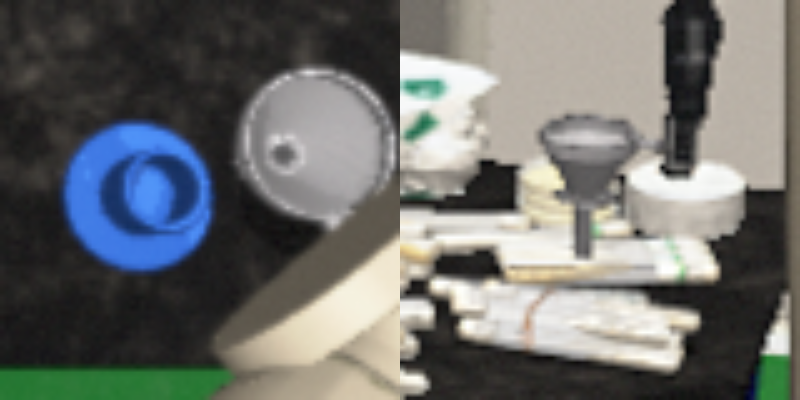

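The funnel is held upright with its stem hanging free: (583,235) in the side crop, stand empty in the top view. Carrying it across.

>>> servo_tool([
  [[0.017,-0.06,0],[0,0,0],0],
  [[0.034,-0.12,0],[0,0,0],0],
  [[0.05,-0.18,0],[0,0,0],0],
  [[0.056,-0.2,0],[0,0,0],0],
  [[0.056,-0.2,0],[0,0,0],0],
  [[0.056,-0.2,0],[0,0,0],0],
  [[0.056,-0.2,0],[0,0,0],0],
  [[0.056,-0.2,0],[0,0,0],0],
])

```text
time_s: 12.1
eef_pos: [397.4, -33.0, 265.0]
ee_rot: [-0.0, 0.994, 0.108, -0.001]
force: [0.7, -0.1, -0.2]
grip_width: 0.127
grip_force: 77.9
```

>>> servo_tool([
  [[0.056,-0.2,0],[0,0,0],0],
  [[0.056,-0.2,0],[0,0,0],0],
  [[0.056,-0.2,0],[0,0,0],0],
  [[0.056,-0.2,0],[0,0,0],0],
  [[0.056,-0.2,0],[0,0,0],0],
  [[0.056,-0.2,0],[0,0,0],0],
  [[0.056,-0.2,0],[0,0,0],0],
  [[0.033,-0.12,0],[0,0,0],0],
])

```text
time_s: 12.9
eef_pos: [414.6, 282.5, 264.6]
ee_rot: [0.0, 0.994, 0.109, -0.001]
force: [-0.2, -0.5, -0.7]
grip_width: 0.131
grip_force: 78.0
```

>>> servo_tool([
  [[0.022,-0.08,0],[0,0,0],0],
  [[0.011,-0.04,0],[0,0,0],0],
  [[0,0,0],[0,0,0],0],
  [[0,0,0],[0,0,0],0],
  [[0,0,0],[0,0,0],0],
])

```text
time_s: 13.4
eef_pos: [417.4, 303.9, 265.9]
ee_rot: [0.0, 0.994, 0.107, -0.0]
force: [0.0, 0.3, -0.5]
grip_width: 0.13
grip_force: 78.0
```

```bash
python3 - <<'E'
from h import *
to([417.3,304.5,212])
t=optics.capture("top"); s=optics.capture("side")
cv2.imwrite("pics/m4.png",np.hstack([cv2.resize(t[220:320,190:270],None,fx=5,fy=5,interpolation=cv2.INTER_CUBIC),cv2.resize(s[205:305,275:355],None,fx=5,fy=5,interpolation=cv2.INTER_CUBIC)]))
print("stem exp",pix("side",[478.6,318.6,196]),pix("side",[478.6,318.6,130]),"rim top exp",pix("top",[478.6,318.6,291]))
E
```

```text
t 13.4 pos [417.4 303.9 265.9] x-axis [ 0.977  0.214 -0.   ] z [-0. -0. -1.] grip 0.1295126139681924 77.96453833580017 F [ 0.   0.3 -0.5]
units [ 0.    -0.003  0.269] rows 2 per [ 1.000e-04 -1.600e-03  1.347e-01]
stem exp [315.4 242.3] [315.5 263.9] rim top exp [218.3 258. ]
```

View pics/m4.png

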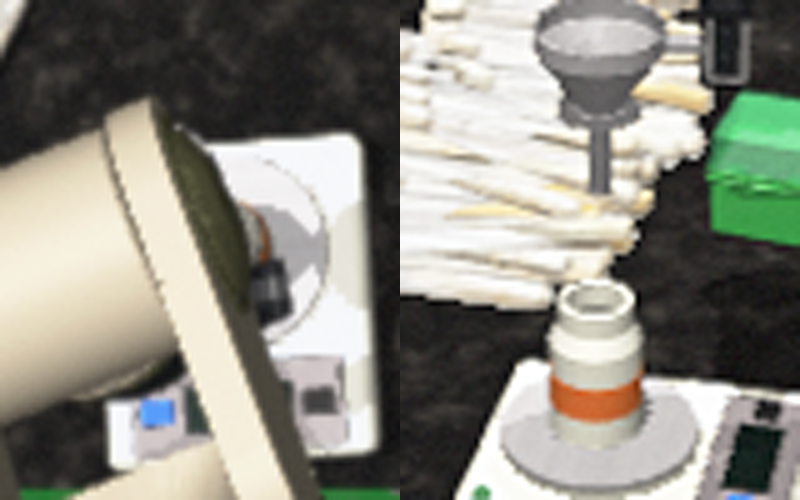

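The side view shows the stem end at (600,193) and the mouth centre at (596,299) in the crop, so the stem is about 2 mm too far towards -x. I'll correct that and descend 54 mm, stopping part-way to check.

>>> servo_tool([
  [[0.009,0,0.03],[0,0,0],0],
  [[0,0,0.06],[0,0,0],0],
  [[0,0,0.06],[0,0,0],0],
  [[0,0,0.05],[0,0,0],0],
  [[0,0,0.03],[0,0,0],0],
  [[0,0,0.015],[0,0,0],0],
  [[0,0,0.01],[0,0,0],0],
  [[0,0,0],[0,0,0],0],
])

```text
time_s: 14.3
eef_pos: [419.3, 305.0, 214.9]
ee_rot: [-0.0, 0.994, 0.108, 0.0]
force: [0.5, -0.7, -0.8]
grip_width: 0.128
grip_force: 78.0
```

```bash
python3 - <<'E'
from h import *
to([419.3,304.5,212.2])
s=optics.capture("side")
crop(s,275,205,80,75,8,"f1")
E
```

```text
t 14.3 pos [419.3 305.  214.9] x-axis [0.977 0.215 0.   ] z [ 0.  0. -1.] grip 0.12781764026237974 77.95624852180481 F [ 0.5 -0.7 -0.8]
units [-0.     0.003  0.014] rows 1 per [-0.0003  0.0026  0.0137]
```

View pics/f1.png

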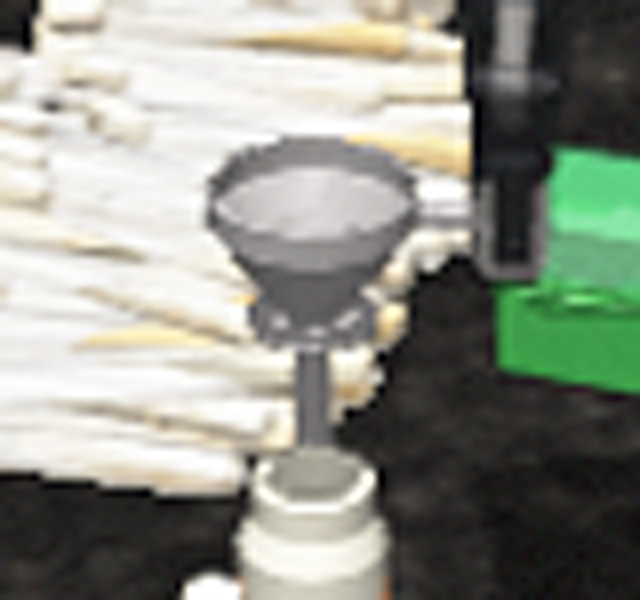

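The stem end at (314,448) sits in line with the mouth centre (316,478), about 13 mm above it. Lowering 2.5 mm more, then settling.

>>> servo_tool([
  [[0,0,0.006],[0,0,0],0],
  [[0,0,0.006],[0,0,0],0],
  [[0,0,0],[0,0,0],0],
  [[0,0,0],[0,0,0],0],
  [[0,0,0],[0,0,0],0],
  [[0,0,0],[0,0,0],0],
  [[0,0,0],[0,0,0],0],
  [[0,0,0],[0,0,0],0],
])

```text
time_s: 15.15
eef_pos: [419.2, 305.0, 212.5]
ee_rot: [0.0, 0.994, 0.108, -0.0]
force: [-0.4, 0.3, -0.7]
grip_width: 0.122
grip_force: 78.0
```

```bash
python3 - <<'E'
from h import *
to([419.3,304.5,212.2])
print(ctrl.finish_job())
E
```

```text
t 15.15 pos [419.2 305.  212.5] x-axis [ 0.977  0.215 -0.   ] z [-0. -0. -1.] grip 0.12228458482486126 77.95613408088684 F [-0.4  0.3 -0.7]
units [0.    0.002 0.001] rows 1 per [0.0001 0.0024 0.0015]
the job is handed in; nothing more can be done
None
```

I handed the job in at 15.2 s, verdict not shown: by my measurements the bottle stands released within about 2 mm of the pan's centre, and the funnel is held upright and still about 11 mm above its mouth.

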